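# Fold down the vial flaps and shut the case

## Task

Close up the blue vial case on the bench with your fingertips: push its two upright yellow flaps down until both lie flat over the vials, then push the blue cover over until it is fully shut on top of them. Push gently, do not pinch the parts or let the cover slam, and leave the loose things on the bench where they stand.

Things in the scene. Friction and masses are not known exactly. Their poses are not given: they have to be found in the camera images.
- case: Open blue carrying case, 150 (its x) x 200 (its y) x 50 mm high, walls 5 mm, fixed to the bench (not the brown wooden case at the right). Origin: centre of its underside; x from its front (catches, grip; robot side) to its far side, y to its left, z up; turned up to 0.5 rad either way. Vials lie inside, tops at 33 mm. Cover hinge along the far wall, a flap hinge along each end.
- flap_right (a joint): Angle of the right (-y end) yellow flap: 0 = flat over the vials inside the case (hard stop), 1.57 = upright (starts at 1.4 to 1.57). Hinge axis along the case's x; the free edge swings inward, towards the case's +y, as it goes down. Stiff hinge: it stays where it is left; about 1.5 N near the free edge moves it.
- flap_right_hinge (a point): On the right flap's hinge axis, mid-length: (0, -90, 42.5) mm in the case frame. Turns with the flap; at angle 0 its axes are the case's. The flap is a plate 70 mm wide (along x), 5 mm thick (axis in mid-thickness), from 4 to 84 mm along the point's +y. Its +z face looks out of the case (-y) when upright: push there; lying, it is the top, at 45 mm (drawn ribs 2 mm higher).
- flap_right_edge (a point): Middle of the right flap's free edge, 84 mm from its hinge axis, mid-thickness. Turns with the flap.
- flap_left (a joint): Angle of the left (+y end) yellow flap: 0 = flat over the vials inside the case (hard stop), 1.57 = upright (starts at 1.4 to 1.57). Hinge axis along the case's x; the free edge swings inward, towards the case's -y, as it goes down. Stiff hinge: it stays where it is left; about 1.5 N near the free edge moves it.
- flap_left_hinge (a point): On the left flap's hinge axis, mid-length: (0, 90, 42.5) mm in the case frame. Turns with the flap; at angle 0 its axes are the case's. The flap is a plate 70 mm wide (along x), 5 mm thick (axis in mid-thickness), from 4 to 84 mm along the point's -y. Its +z face looks out of the case (+y) when upright: push there; lying, it is the top, at 45 mm (drawn ribs 2 mm higher).
- flap_left_edge (a point): Middle of the left flap's free edge, 84 mm from its hinge axis, mid-thickness. Turns with the flap.
- cover (a joint): Angle of the blue cover: 0 = fully shut (hard stop), 1.57 = upright; starts at 1.65 to 1.8, leaning back from the robot. Hinge axis along the case's y; the free edge swings over towards the robot as it shuts. Stiff hinge: it stays where it is left and must be pushed all the way (up to 4 N at the free edge). It stops against a flap that is not down.
- cover_hinge (a point): On the cover's hinge axis, mid-length: (77, 0, 50) mm in the case frame. Turns with the cover; at angle 0 its axes are the case's. The cover reaches from 2 to 152 mm along the point's -x, is 200 mm wide, 18 mm deep: rim at point z 0, outer face at z 18 mm. Upright, the outer face looks away from the robot; shut, it is the top, 68 mm above the bench.
- cover_edge (a point): Middle of the cover's free edge, on its outer face: (-152, 0, 18) mm from the hinge point. Turns with the cover.
- dropper: Brown glass dropper bottle with black bulb, 39 mm across, 112 mm tall, loose on the bench, to be left alone. Origin: centre of its underside, z up its height.
- cork_stopper: Cork stopper, 26 mm across, 25 mm tall, loose on the bench, to be left alone. Origin: centre of its underside, z up its height.
- petri: Clear shallow dish, 65 mm across, 17 mm tall, loose on the bench, to be left alone. Origin: centre of its underside, z up its height.
- tape_roll: Roll of white tape lying flat, 66 mm across, 19 mm tall, loose on the bench, to be left alone. Origin: centre of its underside, z up its height.
- jar: White jar with black lid, 55 mm across, 44 mm tall, loose on the bench, to be left alone. Origin: centre of its underside, z up its height.
- small_beaker: Small clear beaker with pink content, 52 mm across, 60 mm tall, loose on the bench, to be left alone. Origin: centre of its underside, z up its height.
- vial: White vial with white cap, 22 mm across, 64 mm tall, loose on the bench, to be left alone. Origin: centre of its underside, z up its height.
- spray: Small square atomiser bottle with black cap, 32 mm across, 70 mm tall, loose on the bench, to be left alone. Origin: centre of its underside, z up its height.

How it is judged:
By the outcome, as a careful person would: the job done as asked, in the order asked, and still so for the second after the job is handed in, with the robot touching nothing.
It also fails if it takes over 59 s, if anything falls off the work surface, if the arm or the gripper's body presses on something with over 40 N, if the wrist force passes 120 N, or if a joint passes its speed limit or range.

## Robot

A 7-joint arm with a two-finger parallel gripper is mounted at the origin on a cart in front of the work surface, level with it; the furniture and walls round the work are solid. World frame = base frame: x ahead of the robot, y to its left, z up, the work surface at z = 0. Lengths are in mm, angles in rad, forces in N, time in s.
With the tool pointing down it reaches from about 400 to 900 mm from the base axis. Payload 5.6 kg.
Tool frame: the origin (TCP) lies midway between the tips of the shut fingers; the grasp point (between the pads) lies 19 mm behind it; z points along the fingers, y is the line along which they close (so a half turn about z gives the same grasp; the last joint's range is limited). The gripper opens to 92 mm and grips with 3 to 60 N. Pads are 20 mm wide; open, the fingers measure 128 mm over their backs; the gripper's body (75 mm by 189 mm) begins 69 mm behind the grasp point.
Start: joints at [-1.241, 0.468, -0.012, 1.603, 0.006, 1.071, -0.056], TCP at [236.788, 605.344, 178.792] pointing down, gripper open.
Joint ranges: [-2.53, 2.53], [-0.31, 2.02], [-1.57, 1.55], [0.28, 2.44], [-1.29, 4.43], [0.15, 1.84], [-2.92, 2.92]. Speed limits (rad/s): [2.57, 2.57, 3.14, 3.14, 3.14, 3.14, 3.14].

## Interface

Orientations are given as a rotation vector (axis times angle).
In Python, from cell import robot, grip, kin, viewer gives the robot as it stands. Calls block until the motion is done:
- robot.movep(position, orientation): joint-space move of the TCP to a pose.
- robot.servo_line(position, feed=150, rotation=None): straight line of the TCP; rotation=None keeps the orientation; feed is the mean speed in mm/s.
- robot.goto_joints(angles): joint-space move.
- grip(opening, newtons=None): opening from 0.0 (shut) to 1.0 (fully open); newtons is the grip in N (None keeps the last); returns when the fingers have stopped.
- robot.hold(seconds).
- kin.ik(position, orientation): joint angles nearest the present ones, or None.
- robot.observe(): the state.
- viewer.read_camera(name): name is "scene" or "top"; returns the picture (480x640x3 uint8, red, green, blue); there is no depth.
- viewer.camera_info(name): a dict with "camera_matrix" (3x3 intrinsics, pixels), "k1" (the pictures are not rectified: a ray, as slopes to the right and down, at radius r is drawn at 1 + k1 r^2 times it, then the intrinsics apply), "R" (3x3) and "t" (3): a world point X has camera coordinates R X + t. Camera axes: x right, y down, z forward; pixel columns grow to the right and rows downward; lengths in mm; the calibration is good to about 2 mm. A picture is of the moment at which its call begins. camera_info takes no time and is no camera call.
A pose or a line that the arm cannot do raises robot.IKError and nothing moves.
- robot.job_done(): hands the job in; it is judged then, once.
Trained networks look in the newest picture that a camera, given by its name, has taken for a name from the list of things; names that differ only in an ending like _2 or _b are one class to them, and where a whole thing is asked for, a point or a joint stands for the part that bears it (a point fixed in the world has none). Each returns a list of dicts, best first, with "confidence" (0 to 1); they miss things now and then, are a little off and sometimes report something else, mostly with a low value. They report only what shows in the picture. A call takes as long as a camera call.
- viewer.silhouettes(name, camera): "mask" (480x640 bool, what is visible of it).
- viewer.pinpoint(name, camera): "at" ([x, y, z] in mm, in the coordinates of the camera as it stood for that picture, good to about 4 mm: a listed point, or the origin of a listed thing).
The state is a dict: "t": time; "joints": joint angles; "joint_velocities": joint speeds; "joint_torque": joint torques, N m; "tcp_pos": TCP position; "tcp_rot": TCP orientation; "contact_force": force on the tool from outside, world axes, zero at the start; "wrist_torque": the same for the moment, N m; "grip_width": opening from 0.0 (shut) to 1.0 (fully open); "grip_force": force on a finger pad.
Only numpy, scipy, OpenCV 4.12 (cv2) and the standard library are available. Lean on these libraries where they do the work, as an engineer would, in place of code of your own. Each camera call takes 0.05 s, during which the arm holds its last target. There are 200 camera calls.

## Working session

There is one attempt and no reset: what is moved stays moved. The work goes in short steps, each a Python script; the robot and the scene stay as the last script left them, time stands still between calls to the robot, and variables do not carry over. Pictures are saved under pics/ and viewed, at most 10 in all, crops included, and the job is handed in when it is done.

```bash
mkdir -p pics; ls; cat > h.py <<'E'
import numpy as np, cv2
from cell import robot, grip, kin, viewer
from scipy.spatial.transform import Rotation as R
def w(cam,p):
    i=viewer.camera_info(cam); return np.array(i["R"]).T@(np.array(p)-np.array(i["t"]))
E
python3 - <<'E'
from h import *
for c in("scene","top"):
    im=viewer.read_camera(c); cv2.imwrite(f"pics/{c}0.png",im[:,:,::-1])
    i=viewer.camera_info(c); print(c,w(c,[0,0,0]).round())
    for n in["case","flap_right_hinge","flap_left_hinge","flap_right_edge","flap_left_edge","cover_hinge","cover_edge","dropper","cork_stopper","petri","tape_roll","jar","small_beaker","vial","spray"]:
        if c=="scene" and n[0] not in "cf": continue
        for d in viewer.pinpoint(n,c)[:2]: print(n,round(d["confidence"],2),w(c,d["at"]).round(1))
print(robot.observe())
E
```

```text
pics
scene [574. 921. 985.]
case 0.86 [484.7 -79.   -1.1]
flap_right_hinge 0.92 [ 451.5 -164.2   43.7]
flap_right_hinge 0.62 [435.6 324.3   2.6]
flap_left_hinge 0.77 [514.8   7.5  39.7]
flap_left_hinge 0.37 [ 638.8 -403.     1.4]
flap_right_edge 0.81 [ 452.9 -157.1  124.8]
flap_left_edge 0.86 [5.120e+02 3.000e-01 1.243e+02]
flap_left_edge 0.44 [ 587.  -116.4  196.7]
cover_hinge 0.74 [5.095e+02 3.000e-01 1.264e+02]
cover_hinge 0.67 [ 554.4 -106.7   49.4]
cover_edge 0.72 [ 583.6 -121.   197.4]
cover_edge 0.21 [413.1 446.2   3.2]
cork_stopper 0.45 [ 384.4 -404.1    3.2]
top [ 341.   16. 1438.]
case 0.95 [478.6 -77.   -2.3]
case 0.38 [ 586.9 -117.2  199.1]
flap_right_hinge 0.53 [ 449.9 -161.6   40.7]
flap_left_hinge 0.66 [516.3   8.6  42.3]
flap_right_edge 0.49 [ 452.4 -158.5  124.9]
flap_left_edge 0.71 [ 557.2 -106.2   48.6]
flap_left_edge 0.71 [ 637.  -402.    -3.8]
cover_hinge 0.79 [ 558.6 -105.4   46.5]
cover_edge 0.88 [ 584.8 -117.2  196.7]
dropper 0.79 [ 462.1 -411.6   -3.1]
dropper 0.66 [515.6   1.9 128.9]
cork_stopper 0.44 [ 385.2 -408.     2.2]
petri 0.57 [ 636.8 -400.3    0. ]

[... 309 characters left out ...]
0447, -0.01161118,  1.60271235,  0.00600336,
        1.0714176 , -0.05627873]), 'joint_velocities': array([ 4.06249377e-04, -8.55942027e-04,  4.40756165e-04, -2.06421634e-03,
        8.25331499e-04,  5.37460580e-05, -3.18958768e-04]), 'joint_torque': array([-9.38840167e-04, -5.20435131e+01, -1.23529948e-02, -2.44060135e+01,
       -5.65781328e-02,  1.13198720e-02,  2.16230217e-05]), 'tcp_pos': array([236.7680622 , 605.3365438 , 178.78434204]), 'tcp_rot': array([ 5.82228749e-01,  3.08713228e+00, -1.88485210e-05]), 'contact_force': array([ 0.20599604, -0.36114107,  0.14386042]), 'wrist_torque': array([-0.039178  , -0.04467855, -0.00780288]), 'grip_force': 0.0, 'grip_width': 0.9997741181235468}
```

View pics/scene0.png

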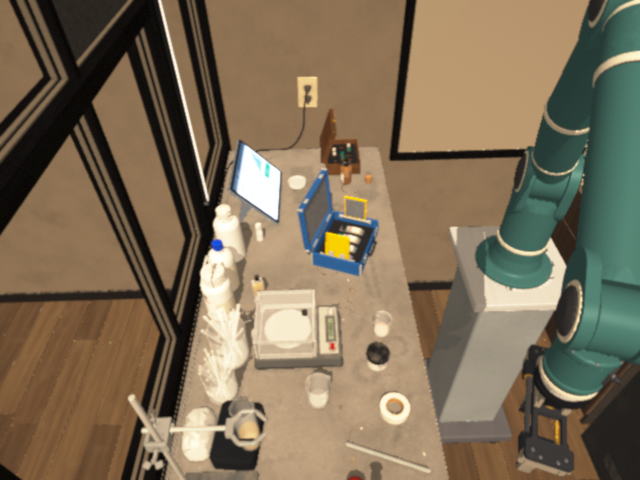

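View pics/top0.png

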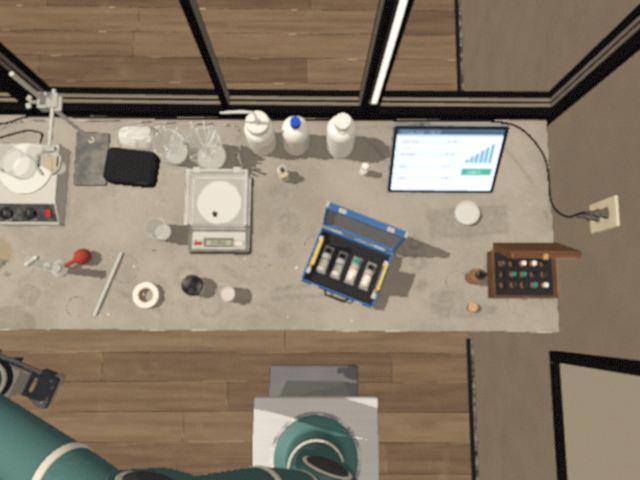

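The top view shows the blue case at about (350, 268), with its flaps at (318, 250) and (379, 281) and the cover leaning back at (365, 227). The networks agree with this: centre ≈ (483, -77.5), yaw ≈ -0.363, cover ≈ 1.66 rad. I'll do the left flap first.

```bash
cat >> h.py <<'E'
C=np.array([483,-77.5,0]); YAW=-0.363
M=R.from_euler("z",YAW)
def cw(p): return C+M.apply(p)
def ori():
    best=None
    for k in (0,np.pi):
        o=(M*R.from_rotvec([np.pi,0,0])*R.from_euler("z",k)).as_rotvec()
        q=kin.ik(cw([0,0,200]),o)
        if q is not None and (best is None or abs(q[6])<abs(best[0])): best=(q[6],o)
    return best[1]
def F(): return M.inv().apply(robot.observe()["contact_force"])
def go(p,feed=150): robot.servo_line(cw(p),feed=feed)
def log(tag):
    s=robot.observe(); print(tag,"t%.1f"%s["t"],M.inv().apply(s["tcp_pos"]-C).round(1),"F",F().round(1))
def press(p,zmin,f0,fmax=7):
    p=np.array(p,float)
    while p[2]>zmin:
        p[2]-=1; go(p,20)
        if (F()-f0)[2]>fmax: break
    log("pressed")
def flap(s,r=70,x=-10):   # s=+1 left, -1 right
    f0=F()
    for th in np.linspace(1.65,0,12):
        h=2.5 if th>.3 else 5.5
        y=90-r*np.cos(th)+h*np.sin(th)+18; z=42.5+r*np.sin(th)+h*np.cos(th)
        go([x,s*y,z],70); log("%.2f"%th)
        if np.linalg.norm(F()-f0)>25: print("HIGH"); return
    press([x,s*y,z],42,f0)
    go([x,s*(y+5),z+15]); 
E
python3 - <<'E'
from h import *
grip(0.0)
o=ori(); print(o)
robot.movep(cw([-10,130,260]),o); log("above")
go([-10,130,114]); log("start")
flap(1)
go([-10,50,220]); log("end")
im=viewer.read_camera("scene"); cv2.imwrite("pics/s1.png",cv2.resize(im[140:300,260:420],(640,640))[:600,:,::-1])
E
```

```text
[-5.67073612e-01 -3.08998898e+00  1.89207256e-16]
above t4.8 [-10.5 131.  259.8] F [-0.   0.5  0.3]
start t6.0 [ -9.4 130.3 114.7] F [ 0.6 -0.2  0.3]
1.65 t6.3 [ -9.8 115.4 112.4] F [ 0.4  0.9 -0.5]
1.50 t6.6 [ -9.9 105.  112.6] F [0.1 0.5 0.9]
1.35 t6.9 [-10.   94.5 111.3] F [-0.1 -0.4  0.7]
1.20 t7.2 [-10.1  84.3 108.5] F [ 0.3 -0.3  0.2]
1.05 t7.5 [-10.1  74.7 104.2] F [-0.3 -0.3  0.5]
0.90 t7.8 [-10.2  65.9  98.6] F [-0.8 -0.2  0.7]
0.75 t8.1 [-10.2  58.   91.7] F [-0.1  0.3 -0.2]
0.60 t8.4 [-10.3  51.1  83.7] F [-0.5 -0.3  0.6]
0.45 t8.7 [-10.4  45.6  74.7] F [-0.5 -0.2 -0.9]
0.30 t9.0 [-10.4  41.5  65.1] F [ 0.7  0.7 -1.1]
0.15 t9.3 [-10.4  39.4  58. ] F [ 0.1 -0.4  0.2]
0.00 t9.6 [-10.5  37.7  47.4] F [ 0.6 -0.1  0.7]
pressed t11.1 [-10.1  38.   41.9] F [-0.1  0.7 -0.9]
end t12.6 [-10.6  49.7 219.1] F [0.2 0.4 0.3]
```

View pics/s1.png

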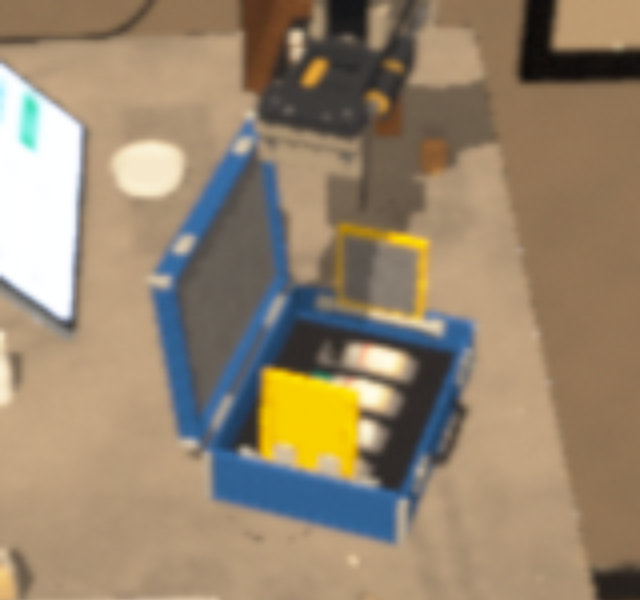

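```bash
python3 - <<'E'
from h import *
for c in("scene","top"):
    im=viewer.read_camera(c)
    i=viewer.camera_info(c)
    for n in["flap_left_hinge","flap_left_edge","flap_right_edge"]:
        for d in viewer.pinpoint(n,c)[:2]: print(c,n,round(d["confidence"],2),M.inv().apply(w(c,d["at"])-C).round(1))
    im=im[:,:,::-1].copy()
    def pt(p,col):
        x=np.array(i["R"])@p+np.array(i["t"]); x=x[:2]/x[2]; x=x*(1+i["k1"]*(x@x)); K=np.array(i["camera_matrix"])
        u=K[:2,:2]@x+K[:2,2]; cv2.circle(im,tuple(int(v) for v in u.round()),1,col,-1); return u
    pt(robot.observe()["tcp_pos"],(255,0,255))
    for a in(-35,35): pt(cw([a,6,42.5]),(0,0,255)); pt(cw([a,90,126]),(0,255,0)); pt(cw([a,90,42]),(255,255,0))
    u=pt(cw([0,0,50]),(0,0,255)).astype(int)
    cr=im[u[1]-75:u[1]+75,u[0]-80:u[0]+80]
    cv2.imwrite(f"pics/{c}2.png",cv2.resize(cr,(640,600),interpolation=cv2.INTER_NEAREST))
E
```

```text
scene flap_left_hinge 0.85 [-0.6 88.8 41.2]
scene flap_left_edge 0.9 [  0.3  81.6 124.6]
scene flap_right_edge 0.66 [  1.2 -88.1 128.2]
top flap_right_edge 0.5 [ -0.3 -87.1 123.1]
top flap_right_edge 0.19 [-188.8  358.6    1.2]
```

View pics/scene2.png

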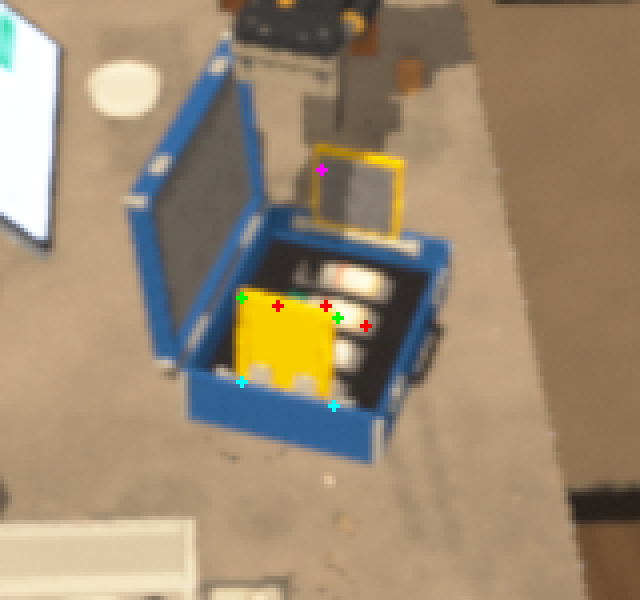

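```bash
python3 - <<'E'
from h import *
s=robot.observe(); print(s["grip_width"],s["t"],s["joints"],s["tcp_rot"]); print(grip(0.0)); s=robot.observe(); print(s["grip_width"],s["grip_force"],s["t"])
im=viewer.read_camera("scene")[:,:,::-1]
cv2.imwrite("pics/s3.png",cv2.resize(im[90:240,280:440],(640,600),interpolation=cv2.INTER_CUBIC))
E
```

```text
0.007396728696195708 13.025 [-0.43650223  0.15074819  0.47378593  1.95954551 -0.07893978  1.04934766
  1.27984736] [-5.67057858e-01 -3.08970613e+00  2.92932668e-04]
False
0.005689288702203094 0.0 13.2417
```

View pics/s3.png

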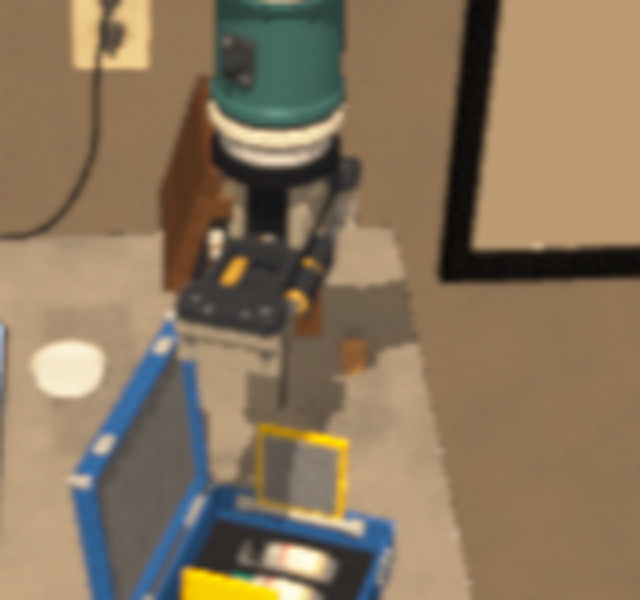

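View pics/top2.png

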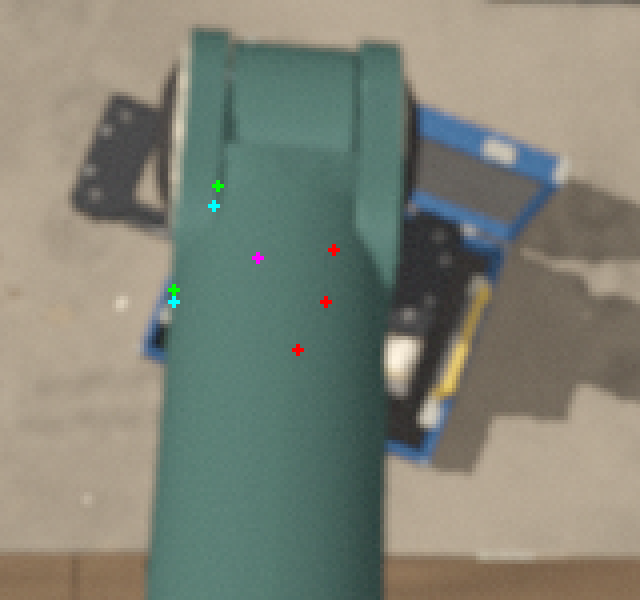

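```bash
cat >> h.py <<'E'
def proj(c,p):
    i=viewer.camera_info(c); x=np.array(i["R"])@p+np.array(i["t"]); x=x[:2]/x[2]; x=x*(1+i["k1"]*(x@x)); K=np.array(i["camera_matrix"])
    return K[:2,:2]@x+K[:2,2]
E
python3 - <<'E'
from h import *
go([-10,60,260])
P=np.array([420,110,60.]); 
o=(R.from_rotvec([np.pi,0,0])*R.from_euler("z",np.pi/2)).as_rotvec()
robot.movep([420,110,220],o); robot.servo_line(P)
s=robot.observe(); print(s["t"],s["tcp_pos"],s["contact_force"],s["joints"])
im=viewer.read_camera("scene")[:,:,::-1].copy()
for dz in(0,88): 
    u=proj("scene",s["tcp_pos"]+[0,0,dz]); cv2.circle(im,tuple(int(v) for v in u.round()),1,(255,0,255),-1)
u=u.astype(int); cv2.imwrite("pics/s4.png",cv2.resize(im[u[1]-75:u[1]+75,u[0]-80:u[0]+80],(640,600),interpolation=cv2.INTER_NEAREST))
E
```

```text
16.3417 [420.63406903 110.14323511  60.58253348] [ 0.27414243 -0.46006056  0.66687631] [-0.47841316  0.29019154  0.1661535   2.21603565 -0.07949229  0.63933415
  2.88606802]
```

View pics/s4.png

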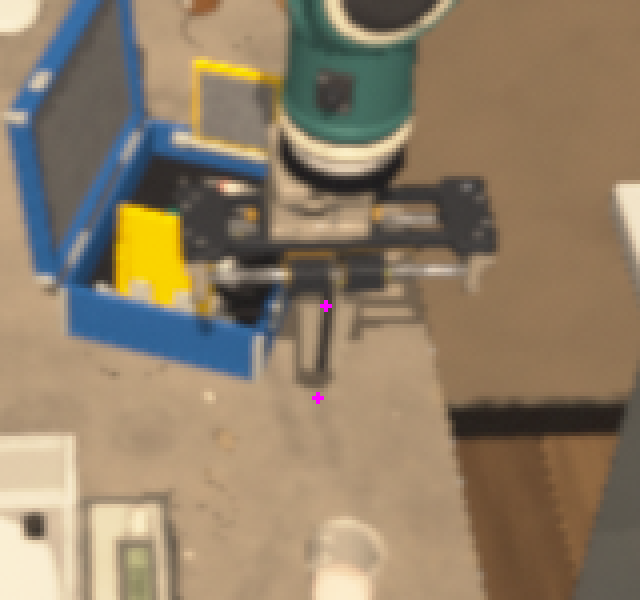

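The fingertip shows at (318, 385), about 12 px above the projected TCP at (318, 398). At z = 219 the gap was about 45 px. So the real tip may be higher than reported, which would explain passing above the flap. I'll check by touching the bare bench here.

```bash
python3 - <<'E'
from h import *
f0=robot.observe()["contact_force"]
robot.servo_line([420,110,20],feed=60)
for z in range(18,-20,-2):
    robot.servo_line([420,110,z],feed=20)
    s=robot.observe()
    if (s["contact_force"]-f0)[2]>4: break
print(z,s["tcp_pos"],s["contact_force"]-f0,s["t"],s["tcp_rot"])
robot.servo_line([420,110,60])
E
```

```text
-18 [419.91367694 109.96386113 -18.11909667] [-1.19438422  0.49386971 -0.24984389] 21.9583 [ 2.22123137e+00 -2.22134449e+00 -1.70257038e-04]
```

```bash
python3 - <<'E'
from h import *
f0=robot.observe()["contact_force"]
robot.servo_line([420,110,-14],feed=150)
for z in range(-16,-50,-2):
    robot.servo_line([420,110,z],feed=30)
    s=robot.observe()
    if (s["contact_force"]-f0)[2]>4: break
print(z,s["tcp_pos"],s["contact_force"]-f0,s["t"])
im=viewer.read_camera("scene")[:,:,::-1].copy()
u=proj("scene",np.array([420,110,0.])); cv2.circle(im,tuple(int(v) for v in u.round()),1,(255,0,255),-1)
u=u.astype(int); cv2.imwrite("pics/s5.png",cv2.resize(im[u[1]-85:u[1]+35,u[0]-60:u[0]+60],(600,600),interpolation=cv2.INTER_NEAREST))
robot.servo_line([420,110,60])
E
```

```text
-36 [420.28588693 110.09919764 -35.4249679 ] [-1.54596935  0.20499365 10.02107753] 26.0167
```

View pics/s5.png

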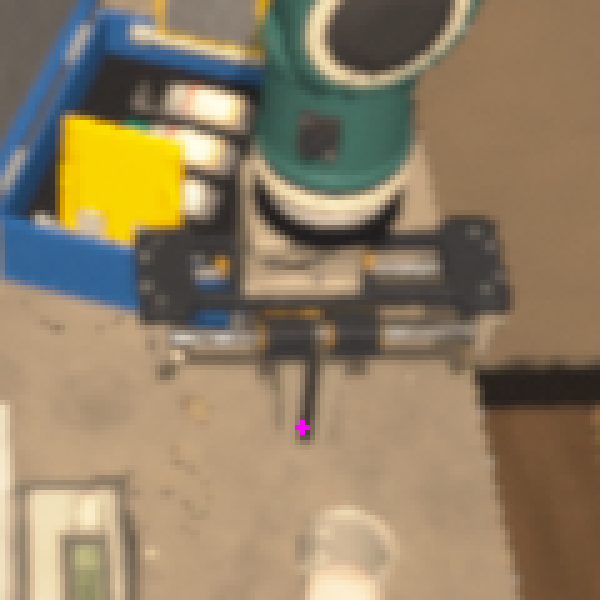

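Contact came at a reported z of -35.4, and the picture shows the tip on the bench at (305, 435). So the true tip sits about 35 mm behind the reported TCP. I'll correct for that and push the left flap again, with a force guard.

```bash
cat >> h.py <<'E'
OFF=35.0     # true tip is this much above the reported TCP
def go(p,feed=250): robot.servo_line(cw(p)-[0,0,OFF],feed=feed)
def log(tag):
    s=robot.observe(); print(tag,"t%.1f"%s["t"],(M.inv().apply(s["tcp_pos"]-C)+[0,0,OFF]).round(1),"F",F().round(1))
def press(p,zmin,f0,fmax=6):
    p=np.array(p,float)
    while p[2]>zmin and (F()-f0)[2]<fmax:
        p[2]-=1.5; go(p,25)
    log("pressed")
def flap(s,r=68,x=-10):
    f0=F()
    for th in np.linspace(1.6,0,10):
        h=2.5 if th>.3 else 5
        y=90-r*np.cos(th)+h*np.sin(th)+18; z=42.5+r*np.sin(th)+h*np.cos(th)
        go([x,s*y,z],80); log("%.2f"%th)
        if np.linalg.norm(F()-f0)>20 or (th<.6 and (F()-f0)[2]>10): print("STOP"); break
    press([x,s*y,z],36,f0)
E
python3 - <<'E'
from h import *
robot.servo_line([420,110,130],feed=250)
o=ori(); robot.movep(cw([-10,132,160])-[0,0,OFF],o); 
go([-10,132,112]); log("start")
flap(1)
go([-10,60,175]); log("end")
viewer.read_camera("scene")
for n in["flap_left_edge"]:
    for d in viewer.pinpoint(n,"scene")[:2]: print(n,round(d["confidence"],2),M.inv().apply(w("scene",d["at"])-C).round(1))
E
```

```text
start t31.1 [-10.3 131.4 111.9] F [ 0.1  0.6 -0.2]
1.60 t31.5 [ -9.7 112.  111. ] F [ 1.2 -0.6  0.3]
1.42 t31.8 [-10.   99.9 110.2] F [-0.6  0.  -0.4]
1.24 t32.1 [-10.1  88.  107.6] F [-0.7  0.3  0.9]
1.07 t32.4 [-10.2  76.9 103.1] F [ 0.7 -0.4  0.5]
0.89 t32.7 [-10.2  66.7  96.7] F [1.  0.2 0.2]
0.71 t33.0 [-10.2  57.7  88.6] F [-0.4  0.5 -0.6]
0.53 t33.3 [-10.3  50.4  79. ] F [-0.   0.   0.2]
0.36 t33.6 [-10.3  44.8  68.3] F [ 0.6 -0.6 -0.8]
0.18 t33.9 [-10.3  41.7  59.2] F [-0.7  0.4  0.4]
0.00 t34.2 [-10.3  39.8  47.2] F [-0.5 -1.   0.7]
pressed t34.9 [-9.8 40.1 44.3] F [-4.7  0.1 17.5]
end t35.6 [-11.   60.2 173.9] F [ 0.1  0.  -0.7]
flap_left_edge 0.81 [-3.4  2.3 41.4]
```

```bash
python3 - <<'E'
from h import *
go([-10,-132,165],350); go([-10,-132,112]); log("start")
flap(-1)
go([-10,-60,175],300); log("end")
viewer.read_camera("scene")
for n in["flap_right_edge","flap_left_edge","cover_edge"]:
    for d in viewer.pinpoint(n,"scene")[:2]: print(n,round(d["confidence"],2),M.inv().apply(w("scene",d["at"])-C).round(1))
E
```

```text
start t36.8 [ -10.5 -131.2  111.7] F [ 0.5 -0.7  0.1]
1.60 t37.1 [  -9.5 -111.8  111. ] F [ 0.3 -0.   0.7]
1.42 t37.4 [  -9.9 -100.2  110.2] F [0.  0.4 0. ]
1.24 t37.7 [-10.2 -88.  107.5] F [-0.3 -0.3  1. ]
1.07 t38.0 [-10.3 -76.7 102.9] F [ 0.4 -0.1  0.6]
0.89 t38.3 [-10.3 -66.5  96.5] F [ 0.4 -0.3  0. ]
0.71 t38.6 [-10.4 -57.7  88.3] F [0.7 0.1 0.4]
0.53 t38.9 [-10.4 -50.4  78.8] F [-0.5 -0.  -0.3]
0.36 t39.2 [-10.3 -45.1  68.2] F [ 0.7  0.3 -0.1]
0.18 t39.5 [-10.3 -42.   59.3] F [-0.7 -0.   0.4]
0.00 t39.8 [-10.3 -40.2  47.4] F [ 0.1 -0.3 -0.5]
pressed t40.6 [ -9.8 -39.9  44.2] F [-4.4  0.6 20. ]
end t41.1 [-10.3 -59.4 174.7] F [-0.2  0.4 -0.2]
flap_right_edge 0.68 [ 1.3 -7.9 44.1]
flap_right_edge 0.35 [268.3  50.9   3.3]
flap_left_edge 0.77 [ 0.8  4.4 41.3]
cover_edge 0.8 [112.6  -2.8 198.6]
```

```bash
python3 - <<'E'
from h import *
go([-10,-30,228],300); go([140,0,228],300); go([140,0,180],200); log("start")
f0=F(); r=138
for th in np.linspace(1.75,0,13):
    h=18 if th>.25 else 20.5
    x=77-r*np.cos(th)+h*np.sin(th)+10; z=50+r*np.sin(th)+h*np.cos(th)
    go([x,0,min(z,185)],85 if th>.35 else 55); log("%.2f"%th)
    if np.linalg.norm(F()-f0)>20: print("STOP"); break
else:
    press([x,0,z],58,f0)
    go([x,0,z+40],150); log("end")
    viewer.read_camera("scene")
    for d in viewer.pinpoint("cover_edge","scene")[:2]: print(round(d["confidence"],2),M.inv().apply(w("scene",d["at"])-C).round(1))
    cv2.imwrite("pics/s6.png",cv2.resize(viewer.read_camera("scene")[140:300,260:420,::-1],(600,600)))
E
```

```text
start t42.8 [ 1.389e+02 -1.000e-01  1.800e+02] F [ 0.9 -0.1  0.5]
1.75 t43.0 [129.6   0.3 183.9] F [ 0.  -0.6 -0.2]
1.60 t43.4 [109.5   0.3 185.2] F [-0.4  0.   0.1]
1.46 t43.8 [ 89.    0.2 184.9] F [ 0.3 -0.4 -0. ]
1.31 t44.2 [ 68.9   0.2 184.9] F [-0.7 -0.4 -0. ]
1.17 t44.6 [ 49.2   0.2 184. ] F [-0.9  0.5  0.8]
1.02 t45.0 [3.01e+01 1.00e-01 1.77e+02] F [-0.3 -0.3  0.3]
0.88 t45.4 [1.230e+01 1.000e-01 1.675e+02] F [-0.4 -0.1  0.7]
0.73 t45.8 [ -4.    0.  155.4] F [ 0.7 -0.6  0.3]
0.58 t46.1 [-18.5  -0.  140.9] F [-0.5  0.2  0.9]
0.44 t46.5 [-3.080e+01 -1.000e-01  1.245e+02] F [ 0.4 -0.5 -0. ]
0.29 t47.1 [-4.030e+01 -1.000e-01  1.067e+02] F [ 0.1 -0.4  0.2]
0.15 t47.5 [-46.9  -0.2  90.1] F [ 0.7 -0.2 -0.3]
0.00 t48.0 [-51.2  -0.2  70.3] F [ 0.1 -0.1 -0.4]
pressed t48.8 [-50.7   0.2  67.2] F [-6.1 -0.2 23.1]
end t49.2 [-51.2   0.5 110.1] F [-0.7  1.   0.1]
0.88 [-77.   -1.4  65.6]
```

View pics/s6.png

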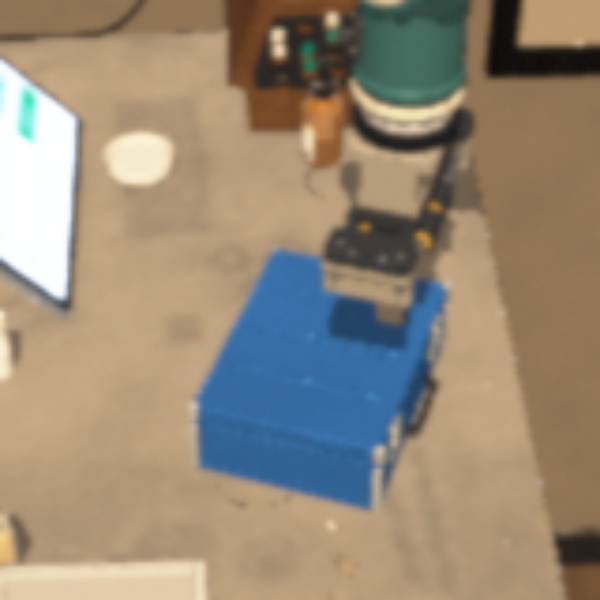

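The case is fully shut: the cover lies flat, with its edge measured at (-77, -1, 66) against a nominal (-75, 0, 68). The fingers are clear above it at about (395, 315).

```bash
python3 -c "
from h import *
print(robot.job_done())"
```

```text
the job is handed in; nothing more can be done
None
```

The blue vial case is shut: both yellow flaps are flat, the cover is fully down on top of them, and the job was handed in at about 49 s with the robot touching nothing; the fingertips turned out to sit 35 mm above the reported TCP, so my first pass missed the left flap and I found the offset by touching the bare bench.

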